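Secure the dish and turn the truffle caddy to the guest

TASK

Lock the dish into the serving caddy by swinging the brass turnbutton round until its tongue lies fully across the dish's rim. Then take the caddy by the middle of its overhead handle, lift it straight up off the marble slab, and in the air over the slab give it a quarter turn, whichever way brings the turnbutton's side to face the guest's mug. Keep it level and smooth so that the loose truffle stays in the middle of the dish, touch neither truffle nor dish, disturb nothing else, and finish while still holding it there, level and still, about 10 cm above the slab.

Things in the scene. Friction and masses are not known exactly. Their poses are not given: they have to be found in the camera images.
- slab: square white marble slab lying on the counter, 280 x 280 mm, 10 mm thick, fixed; origin at the centre of its underside (counter height), z up, x and y along its sides. The caddy stands on it.
- caddy: loose pale wood serving caddy, 0.65 kg (+-20%) with dish and truffle: round board 250 mm across, 18 mm thick, under an overhead handle bar along its y axis. Origin: centre of the board's underside (starts on the slab's top, 10 mm up), z up. Turnbutton on its -x side, at the start towards the robot; fixed brass keeper over the dish's rim at +x. Starts within 5 degrees of the slab's axes.
- handle (a point): middle of the handle bar, 143 mm above the caddy's origin, over the dish's centre: the place to grip. Square-edged bar 224 mm long (caddy y), 14 mm wide (caddy x), 20 mm tall, from 133 to 153 mm above the caddy's origin, on two posts 14 x 12 mm at y = +-106 mm. Axes as the caddy's.
- button_pivot (a point): the turnbutton's pivot, 88 mm from the caddy's centre on its -x side, 38.5 mm above the caddy's origin. Turnbutton: flat brass bar 68 x 12 x 4 mm, upper face 23 mm above the board's top, turning about a vertical pin through its middle; one half is the tongue, on the other stands a round peg. Axes as the caddy's.
- turnbutton (a joint): turnbutton angle, growing counter-clockwise from above. 0: bar along the caddy's y, peg on the +y side, clear of the dish. 1.57: at its stop, tongue over the rim pointing at the dish's centre (caddy +x), peg on the outer side (-x). Starts at 0 to 0.35, turns stiffly (about 0.02 N m, 0.7 N at the peg) and stays where left.
- peg (a point): the turnbutton's upright round brass peg, 10 mm diameter, 24 mm tall, 28 mm from the pivot; this point is half-way up it, 12 mm below its top, 52.7 mm above the caddy's origin. In the caddy's frame: pivot + 28 mm x (-sin q, cos q), q the turnbutton's angle. Push it, or pinch it and turn the fingers with it (a tight pinch that does not turn drags the caddy). All near it is under 23 mm above the board.
- dish: round white shallow dish, 132 mm across, rim 13 mm above its foot, loose on the board between four low lugs (12 mm tall) with 2 mm play; about 0.2 kg. Its inside is a shallow cone rising 6 degrees from the middle. Origin at the centre of its underside.
- dish_centre (a point): middle of the dish's inside, its lowest point, 6 mm above the dish's foot.
- truffle_center (a point): centre of the loose round chocolate truffle, a ball 36 mm across, about 30 g, that rolls freely in the dish and settles in its middle.
- cup: the guest's mug, white, the only one with a ceramic loop handle, 72 mm across, 68 mm tall, loose, about 215 mm from the caddy's centre on the slab's +y or -y side (it changes places with the jug). Origin at the centre of its underside, its handle on its own +y. Leave it alone.
- jug: steel milk jug, 80 mm across, 100 mm tall, loose, on the slab's side opposite the mug. Origin at the centre of its underside. Leave it alone.
- sugar_jar: glass jar with a steel cap, 72 mm across, 100 mm tall, loose, beyond the slab; origin under its centre. Leave it alone.
- syrup: amber bottle, 60 mm across, 190 mm tall, loose, beyond the slab; origin under its centre. Leave it alone.
- biscuits: white plate 140 mm across with three biscuits, 16 mm tall, loose, beyond the slab; origin under its centre. Leave it alone.
- teaspoon: steel teaspoon 140 mm long, lying along its own x on the counter on the slab's +y side, outside the mug or jug; origin under its centre. Leave it alone.
- glass: drinking glass, 66 mm across, 95 mm tall, loose, beyond the slab; origin under its centre. Leave it alone.

How it is judged:
On the way, in this order (a step that is already met when the one before it is completed fails the run):
1. the turnbutton is swung across the dish's rim (past 1.35 rad) while the caddy stands on the slab (value of joint turnbutton above 1.35 rad and height (world z) of caddy below 0.016 m), for 0.2 s.
2. the caddy is lifted more than 20 mm off the slab, still facing within about 30 degrees of how it stood (height (world z) of caddy above 0.03 m and angle between the y axis of caddy and the y axis of slab, either way round below 0.6 rad and value of joint turnbutton above 1.35 rad), for 0.05 s.
At the end, for the whole second after the job is handed in: Turnbutton past 1.35 rad; caddy held within 50 mm of the handle's middle, carried by nothing else, still, level within 0.1 rad, 50-180 mm over the slab, centres within 60 mm; mug on its -x side within 45 mm of its x axis; dish on the board, truffle within 15 mm of its middle (value of joint turnbutton above 1.35 rad and height (world z) of caddy between 0.06 and 0.19 m and horizontal distance between caddy and slab below 0.06 m and x of cup in the frame of caddy below -0.1 m and y of cup in the frame of caddy between -0.045 and 0.045 m and angle between caddy's own z axis and vertical below 0.1 rad and linear speed of caddy below 0.03 m/s and angular speed of caddy below 0.15 rad/s and horizontal distance between truffle_center and dish_centre below 0.015 m and z of dish_centre in the frame of caddy below 0.03 m and distance between the grasp point and handle below 0.05 m and contact force between the fingers and caddy above 2 N and contact force between caddy and slab below 0.1 N and contact force between caddy and table below 0.1 N); the arm keeps its last pose, push and grip.
It fails at once if the truffle left the middle of the dish (25 mm) (horizontal distance between truffle_center and dish_centre above 0.025 m).
It fails at once if the caddy was tipped (more than 0.17 rad) (angle between caddy's own z axis and vertical above 0.17 rad).
It fails at once if the gripper touched the truffle or the dish (contact force between any of the fingers, the arm and truffle above 0.5 N or contact force between any of the fingers, the arm and dish above 0.5 N).
It fails at once if a bystander was moved (30 mm) (distance of any of cup, jug, sugar_jar, syrup, biscuits, teaspoon, glass from where it was at the start of the episode above 0.03 m).
It also fails if it takes over 58 s, if anything falls off the work surface, if the arm or the gripper's body presses on something with over 40 N, if the wrist force passes 120 N, or if a joint passes its speed limit or range.

ROBOT

A 6-joint arm with a two-finger parallel gripper is mounted at the origin on the work surface. World frame = base frame: x ahead of the robot, y to its left, z up, the work surface at z = 0. Lengths are in m, angles in rad, forces in N, time in s.
With the tool pointing down it reaches from about 0.325 to 0.775 m from the base axis. Payload 5.5 kg.
Tool frame: the origin (TCP) lies where the fingers leave the gripper's body, on its centre line; the fingertips stand 73 mm ahead of it and the grasp point (between the pads) lies 54 mm ahead of it (bot.tcp_to_grasp is the z of the grasp point in the tool frame, in m); z points along the fingers, y is the line along which they close (so a half turn about z gives the same grasp; the last joint's range is limited). The gripper opens to 85 mm and grips with 20 to 120 N. Pads are 22 mm wide; open, the fingers measure 114 mm over their backs; the gripper's body (76 mm by 85 mm) begins 54 mm behind the grasp point. The pads swing forward as they close: fully open they stand 13 mm farther back than shut.
Start: joints at [1.076, 0.091, 1.231, -0, 1.82, -0.057], TCP at [0.254, 0.543, 0.304] pointing down, gripper open.
Joint ranges: [-2.87, 2.87], [-0.86, 2.18], [0.17, 2.46], [-1.51, 4.65], [0.06, 2.69], [-2.65, 2.65]. Speed limits (rad/s): [2.57, 2.57, 3.01, 3.14, 3.14, 3.14].

INTERFACE

Orientations are given as a unit quaternion [w, x, y, z].
In Python, from rig import telemetry, cams, hand_in, bot gives the robot as it stands.
- The arm moves only by the tool apply_moves, never from a script. Its argument "plan" is a list of rows, each an object with "offset": the shift along the tool's x, y, z in mm, a list of three; "dr": the turn, a rotation vector about the tool's x, y, z in degrees, a list of three; "claw": the closure in counts, from 0 (fully open) to 255 (shut). In form: [{"offset": [tx, ty, tz], "dr": [rx, ry, rz], "claw": claw}, ...]. A call has 1 to 20 rows; each row shifts and turns the commanded pose from where the row before left it, along the tool's axes as they then stand; what a row does not reach is not made up. A row lasts 1/8 s, in which the tool goes at most 62.5 mm and 10.7 degrees, less where a joint would pass 70% of its speed; a pose out of reach is approached as far as the arm can. A call is refused whole if a number of a shift passes 62.5 or a number of a turn 10.7, either way. A call with a gripper value outside its range is refused whole. The fingers move at their own pace and stop on an object; "newtons" is the grip in N (left out, the last holds). Time passes only in rows, so rows that do not move let the fingers close. It gives the time, the measured TCP pose, the force, the opening and the grip force at its end, in the units of the state.
- telemetry.get_state(): the state, without advancing time (a new reading comes with each control period).
- cams.snapshot(name): name is "scene" or "top"; returns a dict with "color" (480x640x3 uint8, red, green, blue), "camera_matrix" (3x3 intrinsics, pixels), "rvec" (rotation vector, rad) and "tvec" (3), from world to camera coordinates, as OpenCV has them. Camera axes: x right, y down, z forward; pixel columns grow to the right and rows downward; lengths in m; the calibration is good to about 2 mm. A picture is of the moment at which its call begins. There is no depth.
- hand_in(): hands the job in; it is judged then, once.
Trained networks look in a picture, given as the dict that the camera call returned (one of the last four; its "shot" number tells which), for a name from the list of things; names that differ only in an ending like _2 or _b are one class to them, and where a whole thing is asked for, a point or a joint stands for the part that bears it (a point fixed in the world has none). Each returns a list of dicts, best first, with "score" (0 to 1); they miss things now and then, are a little off and sometimes report something else, mostly with a low value. They report only what shows in the picture. A call takes as long as a camera call.
- cams.look_for(target, picture): "uv" ([column, row] in pixels, amid what is visible of it).
- cams.cut_out(target, picture): "mask" (480x640 bool, what is visible of it) and "uv" ([column, row] in pixels, amid what is visible of it).
The state is a dict: "clock": time; "joints": joint angles; "dq": joint speeds; "tau": joint torques, N m; "tcp_pos": TCP position; "tcp_rot": TCP orientation; "wrist_force": force on the tool from outside, world axes, zero at the start; "moment": the same for the moment, N m; "opening": finger opening in m; "grasp_force": force on a finger pad.
Only numpy, scipy, OpenCV 4.12 (cv2) and the standard library are available. Lean on these libraries where they do the work, as an engineer would, in place of code of your own. Each camera call takes 0.05 s, during which the arm holds its last target. There are 200 camera calls.

## Working session

There is one attempt and no reset: what is moved stays moved. The work goes in short steps, Python scripts to look and compute and a tool call to move; the robot and the scene stay as the last step left them, time stands still between calls to the robot, and variables do not carry over. Pictures are saved under pics/ and viewed, at most 10 in all, crops included, and the job is handed in when it is done.

Besides the shell and the picture viewer there is one more tool, called after "Emit:" by a JSON object that holds its "api" and its "payload", one argument or row to a line. apply_moves: Moves the arm, as the interface text tells. Its arguments: {"type":"object","properties":{"plan":{"type":"array"},"newtons":{"type":"number"}},"required":["plan"]}

```bash
mkdir -p pics
cat > h.py <<'E'
import numpy as np, cv2
from scipy.spatial.transform import Rotation as R
from rig import telemetry, cams, bot
def ray(p,uv):
    Rm,_=cv2.Rodrigues(np.array(p["rvec"],float)); t=np.array(p["tvec"],float).ravel()
    d=Rm.T@np.linalg.solve(np.array(p["camera_matrix"],float),[uv[0],uv[1],1.]); return -Rm.T@t,d
def atz(p,uv,z):
    o,d=ray(p,uv); return o+d*(z-o[2])/d[2]
def proj(p,X):
    return cv2.projectPoints(np.atleast_2d(np.array(X,float)),np.array(p["rvec"],float),np.array(p["tvec"],float),np.array(p["camera_matrix"],float),None)[0].reshape(-1,2)
def save(p,n): cv2.imwrite("pics/"+n,p["color"][:,:,::-1])
E
python3 - <<'E'
from h import *
np.set_printoptions(precision=4,suppress=True)
print(telemetry.get_state(), bot.tcp_to_grasp)
Z={"slab":.01,"handle":.163,"button_pivot":.0485,"peg":.0627,"cup":.034,"jug":.05,"dish":.03,"truffle_center":.046,"dish_centre":.034,"caddy":.03}
for c in ("top","scene"):
    p=cams.snapshot(c); save(p,c+"0.png"); print(c,ray(p,(320,240)))
    for k,z in Z.items():
        for r in cams.look_for(k,p)[:2]: print(k,r["score"],np.array(r["uv"]),atz(p,r["uv"],z))
E
```

```text
{'clock': 0.0, 'joints': array([ 1.0763,  0.0919,  1.2319, -0.    ,  1.8198, -0.0567]), 'dq': array([ 0.0013,  0.0007,  0.002 , -0.0006, -0.0001,  0.001 ]), 'tau': array([  0.0003, -45.8724, -41.8035,  -0.    ,   0.0114,  -0.    ]), 'tcp_pos': array([0.2543, 0.5433, 0.3027]), 'tcp_rot': array([-0.0003,  0.2172,  0.9761, -0.001 ]), 'wrist_force': array([-0.3042, -0.0969,  0.2145]), 'moment': array([ 0.0007,  0.0102, -0.0482]), 'grasp_force': 0.0, 'opening': 0.08502687632361715} 0.0539
top (array([0.4241, 0.067 , 1.2344]), array([ 0.1783,  0.0129, -0.984 ]))
slab 0.66 [348.9 269. ] [0.576  0.0104 0.01  ]
slab 0.45 [386.7 301.8] [ 0.4988 -0.0823  0.01  ]
handle 0.86 [389.9 307.4] [ 0.4779 -0.0705  0.163 ]
button_pivot 0.64 [390.  304.6] [ 0.4902 -0.0854  0.0485]
peg 0.62 [389.8 344.7] [ 0.3986 -0.0835  0.0627]
peg 0.17 [385.6 306.7] [ 0.4843 -0.0734  0.0627]
cup 0.62 [476.8 306.6] [ 0.4919 -0.2923  0.034 ]
jug 0.58 [291.7 312.1] [0.4665 0.1434 0.05  ]
dish 0.86 [388.6 317.8] [ 0.4601 -0.0846  0.03  ]
truffle_center 0.48 [380.1 221.1] [ 0.6897 -0.0609  0.046 ]
dish_centre 0.64 [390.7 316
[... 284 characters left out ...]
6.5] [0.561  0.0126 0.01  ]
handle 0.63 [273.4 226.4] [ 0.6549 -0.0315  0.163 ]
button_pivot 0.7 [276.9 230.5] [ 0.5391 -0.0737  0.0485]
button_pivot 0.17 [295.3 190.4] [ 0.3868 -0.0809  0.0485]
peg 0.72 [290.9 194. ] [ 0.4209 -0.0798  0.0627]
peg 0.63 [283.2 222.7] [ 0.5258 -0.0626  0.0627]
cup 0.67 [171.4 247.3] [ 0.637  -0.2864  0.034 ]
cup 0.63 [193.6 204.6] [ 0.4839 -0.3052  0.034 ]
jug 0.8 [379.2 229.5] [0.4793 0.1451 0.05  ]
dish 0.28 [377.  228.5] [0.4538 0.1352 0.03  ]
truffle_center 0.55 [280.5 212.2] [ 0.4724 -0.0888  0.046 ]
dish_centre 0.62 [283.  219.7] [ 0.4831 -0.0797  0.034 ]
caddy 0.84 [277.  228.5] [ 0.5121 -0.0845  0.03  ]
caddy 0.4 [281.  210.6] [ 0.4477 -0.0973  0.03  ]
```

Run:
```python
import cv2
a=cv2.imread("pics/top0.png")[215:395,255:525]; b=cv2.imread("pics/scene0.png")[150:300,140:410]
cv2.imwrite("pics/topc.png",cv2.resize(a,None,fx=2.96,fy=2.96,interpolation=cv2.INTER_CUBIC))
cv2.imwrite("pics/scc.png",cv2.resize(b,None,fx=2.96,fy=2.96,interpolation=cv2.INTER_CUBIC))
```

```text
(no output)
```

View pics/topc.png

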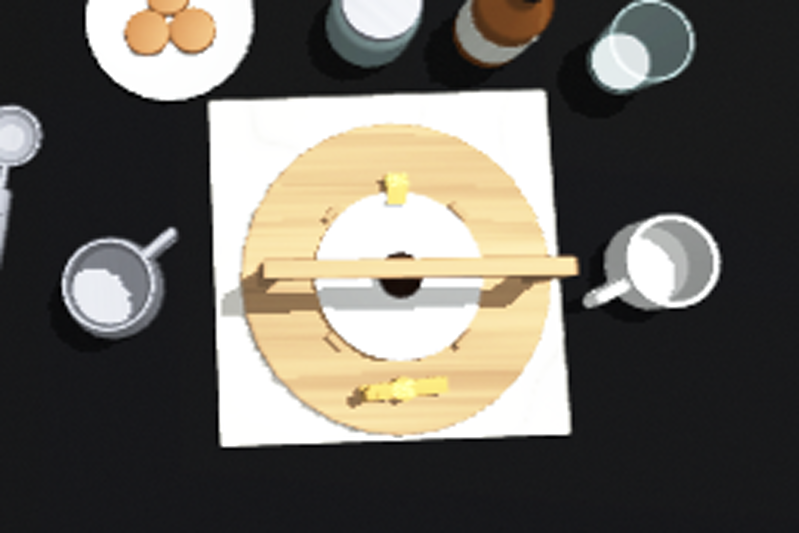

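View pics/scc.png

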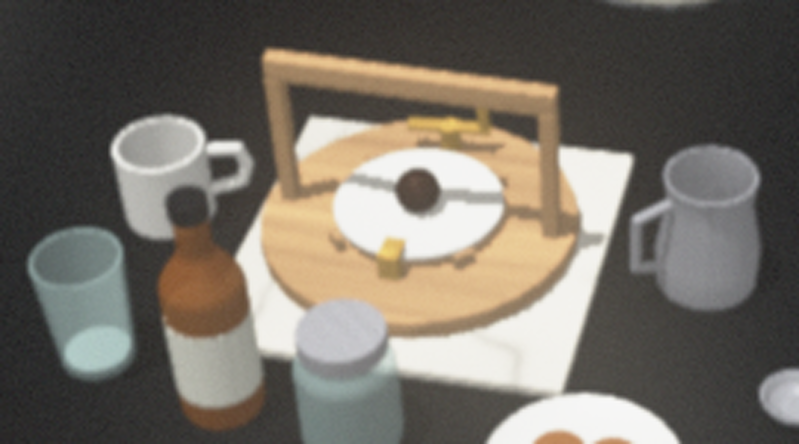

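The mug is on the slab's −y side: crop (665,260) in the top view, to the right. So the caddy has to turn counter-clockwise. The bar's ends are at crop (264,268) and (578,266), and the turnbutton is at about (400,388) with its peg to the left.

```bash
cat >> h.py <<'E'
def cad(x,y,yaw,P):
    c,s=np.cos(yaw),np.sin(yaw); P=np.atleast_2d(np.array(P,float)); z0=.01
    return np.c_[x+c*P[:,0]-s*P[:,1],y+s*P[:,0]+c*P[:,1],P[:,2]+z0]
E
python3 - <<'E'
from h import *
np.set_printoptions(precision=4,suppress=True)
p=cams.snapshot("top"); s=cams.snapshot("scene")
f=lambda u,v:(255+u/2.96,215+v/2.96)
g=lambda u,v:(140+u/2.96,150+v/2.96)
for n,uv in dict(L=(264,267.5),Rr=(578,266)).items(): print(n,atz(p,f(*uv),.163))
for n,uv in dict(l=(242,275),r=(548,282),t=(393,123),b=(400,436)).items(): print("board",n,atz(p,f(*uv),.028))
# dish rim circle
for n,uv in dict(l=(315,275),r=(483,275),t=(397,192),b=(400,360)).items(): print("dish",n,atz(p,f(*uv),.037))
for n,uv in dict(a=(208,101),b=(546,90),c=(571,433),d=(221,446)).items(): print("slab",n,atz(p,f(*uv),.01))
for n,uv in dict(piv=(403,388),tip=(447,384)).items(): print("bt",n,atz(p,f(*uv),.051))
for n,uv in dict(pegtop=(484,105)).items(): print("sc",n,atz(s,g(*uv),.0747))
for c,pp in(("top",p),("scene",s)):
    m=cams.cut_out("peg",pp)[0]["mask"]; v,u=np.nonzero(m); print(c,u.min(),u.max(),v.min(),v.max(),m.sum())
    img=pp["color"].astype(int); y=(img[...,0]>170)&(img[...,2]<120)&(img[...,1]>140)
    v,u=np.nonzero(y); print(c,y.sum())
a=p["color"][335:360,365:415,::-1]; b=s["color"][175:205,270:320,::-1]
cv2.imwrite("pics/z.png",np.vstack([cv2.resize(a,(600,300),interpolation=cv2.INTER_CUBIC),cv2.resize(b,(500,300),interpolation=cv2.INTER_CUBIC)[:, :].copy() if 0 else cv2.resize(b,(600,300),interpolation=cv2.INTER_CUBIC)]))
E
```

```text
L [0.4795 0.026  0.163 ]
Rr [ 0.4867 -0.1978  0.163 ]
board l [0.4801 0.0383 0.028 ]
board r [ 0.4812 -0.207   0.028 ]
board t [ 0.6065 -0.0821  0.028 ]
board b [ 0.3577 -0.0889  0.028 ]
dish l [ 0.4812 -0.0196  0.037 ]
dish r [ 0.4849 -0.1532  0.037 ]
dish t [ 0.5492 -0.0845  0.037 ]
dish b [ 0.4165 -0.0875  0.037 ]
slab a [0.6235 0.0694 0.01  ]
slab b [ 0.6405 -0.2114  0.01  ]
slab c [ 0.3627 -0.2279  0.01  ]
slab d [0.345  0.0515 0.01  ]
bt piv [ 0.3953 -0.0881  0.051 ]
bt tip [ 0.3993 -0.1223  0.051 ]
sc pegtop [ 0.3966 -0.0559  0.0747]
top 376 404 343 350 158
top 5072
scene 228 335 166 263 5953
scene 1108
```

View pics/z.png

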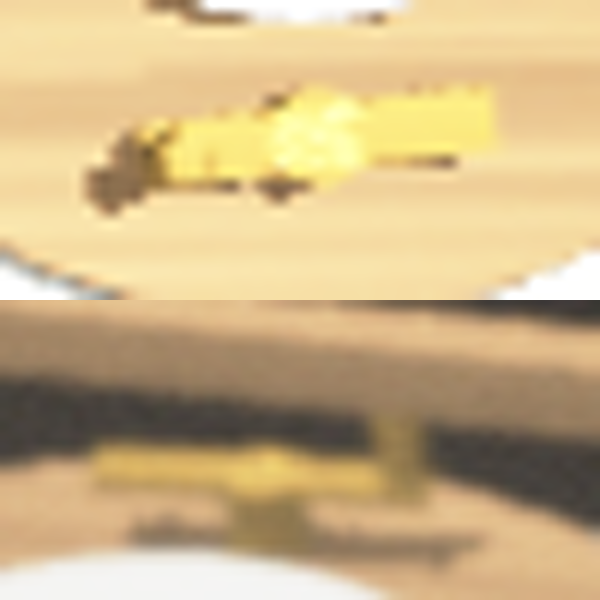

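```bash
cat >> h.py <<'E'
def Rt(yaw): # tool down, tool y at angle yaw
    y=np.array([np.cos(yaw),np.sin(yaw),0]); z=np.array([0,0,-1.]); return np.c_[np.cross(y,z),y,z]
def cur():
    s=telemetry.get_state(); q=s["tcp_rot"]; return np.array(s["tcp_pos"]),R.from_quat([q[1],q[2],q[3],q[0]]).as_matrix()
def rows(wps,start=None,rd=1):
    "wps: list of (pos, yaw) successive row targets; rounded with error feedback"
    p,M=start or cur(); out=[]
    for P,yaw in wps:
        o=np.round(M.T@(np.array(P)-p)*1000,rd); r=np.round(np.degrees(R.from_matrix(M.T@Rt(yaw)).as_rotvec()),1)
        out.append((list(map(float,o)),list(map(float,r)))); p=p+M@(o/1000); M=M@R.from_rotvec(np.radians(r)).as_matrix()
    for o in out: print('{"offset":%s,"dr":%s}'%o)
    return p,M
def lin(p0,y0,p1,y1,n,ease=True):
    t=np.arange(1,n+1)/n; t=(3*t**2-2*t**3) if ease else t
    return [(np.array(p0)+(np.array(p1)-p0)*k,y0+(y1-y0)*k) for k in t]
E
python3 - <<'E'
from h import *
p,M=cur(); y0=np.arctan2(M[1,1],M[0,1]); print(p,y0)
st=rows(lin(p,y0,[.392,-.060,.26],.12,18))
E
```

```text
[0.25435631 0.54342861 0.30388649] 1.1330325302829443
{"offset":[-3.4, -4.4, 0.4],"dr":[0.0, -0.0, 0.5]}
{"offset":[-9.8, -12.3, 1.1],"dr":[0.0, -0.0, 1.5]}
{"offset":[-15.8, -18.8, 1.8],"dr":[0.0, -0.0, 2.3]}
{"offset":[-21.6, -23.9, 2.2],"dr":[0.0, -0.0, 3.0]}
{"offset":[-27.5, -27.2, 2.8],"dr":[0.0, -0.0, 3.6]}
{"offset":[-32.9, -28.8, 3.1],"dr":[0.0, -0.0, 4.1]}
{"offset":[-37.9, -28.7, 3.3],"dr":[0.0, -0.0, 4.5]}
{"offset":[-42.2, -26.9, 3.6],"dr":[0.0, -0.0, 4.7]}
{"offset":[-45.4, -24.0, 3.6],"dr":[0.0, -0.0, 4.8]}
{"offset":[-47.3, -20.2, 3.7],"dr":[0.0, -0.0, 4.8]}
{"offset":[-47.6, -15.7, 3.5],"dr":[0.0, -0.0, 4.7]}
{"offset":[-46.2, -11.1, 3.4],"dr":[0.0, -0.0, 4.5]}
{"offset":[-43.2, -6.9, 3.1],"dr":[0.0, -0.0, 4.1]}
{"offset":[-38.5, -3.4, 2.7],"dr":[0.0, -0.0, 3.6]}
{"offset":[-32.2, -0.7, 2.3],"dr":[0.0, -0.0, 3.0]}
{"offset":[-24.6, 0.7, 1.8],"dr":[0.0, -0.0, 2.4]}
{"offset":[-15.7, 1.1, 1.1],"dr":[0.0, -0.0, 1.4]}
{"offset":[-5.5, 0.5, 0.4],"dr":[0.0, -0.0, 0.5]}
```

Emit:
{"api": "apply_moves", "payload": {
  "plan": [
    {"offset": [-3.4, -4.4, 0.4], "dr": [0, 0, 0.5], "claw": 100},
    {"offset": [-9.8, -12.3, 1.1], "dr": [0, 0, 1.5], "claw": 185},
    {"offset": [-15.8, -18.8, 1.8], "dr": [0, 0, 2.3], "claw": 185},
    {"offset": [-21.6, -23.9, 2.2], "dr": [0, 0, 3], "claw": 185},
    {"offset": [-27.5, -27.2, 2.8], "dr": [0, 0, 3.6], "claw": 185},
    {"offset": [-32.9, -28.8, 3.1], "dr": [0, 0, 4.1], "claw": 185},
    {"offset": [-37.9, -28.7, 3.3], "dr": [0, 0, 4.5], "claw": 185},
    {"offset": [-42.2, -26.9, 3.6], "dr": [0, 0, 4.7], "claw": 185},
    {"offset": [-45.4, -24, 3.6], "dr": [0, 0, 4.8], "claw": 185},
    {"offset": [-47.3, -20.2, 3.7], "dr": [0, 0, 4.8], "claw": 185},
    {"offset": [-47.6, -15.7, 3.5], "dr": [0, 0, 4.7], "claw": 185},
    {"offset": [-46.2, -11.1, 3.4], "dr": [0, 0, 4.5], "claw": 185},
    {"offset": [-43.2, -6.9, 3.1], "dr": [0, 0, 4.1], "claw": 185},
    {"offset": [-38.5, -3.4, 2.7], "dr": [0, 0, 3.6], "claw": 185},
    {"offset": [-32.2, -0.7, 2.3], "dr": [0, 0, 3], "claw": 185},
    {"offset": [-24.6, 0.7, 1.8], "dr": [0, 0, 2.4], "claw": 185},
    {"offset": [-15.7, 1.1, 1.1], "dr": [0, 0, 1.4], "claw": 185},
    {"offset": [-5.5, 0.5, 0.4], "dr": [0, 0, 0.5], "claw": 185}
  ]
}}

```text
clock: 3.55
tcp_pos: [0.3917, -0.0607, 0.2599]
tcp_rot: [-0.0, 0.664, 0.748, 0.0]
wrist_force: [-0.6, 0.2, -0.3]
opening: 0.0235
grasp_force: 0.0
```

Emit:
{"api": "apply_moves", "payload": {
  "plan": [
    {"offset": [0, 0, 10], "dr": [0, 0, 0], "claw": 185},
    {"offset": [0, 0, 30], "dr": [0, 0, 0], "claw": 185},
    {"offset": [0, 0, 30], "dr": [0, 0, 0], "claw": 185},
    {"offset": [0, 0, 18], "dr": [0, 0, 0], "claw": 185},
    {"offset": [0, 0, 8], "dr": [0, 0, 0], "claw": 185}
  ]
}}

```text
clock: 4.18
tcp_pos: [0.3916, -0.0595, 0.1628]
tcp_rot: [-0.001, 0.663, 0.749, -0.0]
wrist_force: [0.3, -0.0, 0.3]
opening: 0.0233
grasp_force: 0.0
```

Run:
```python
from h import *
s=cams.snapshot("scene"); t=cams.snapshot("top"); print(cur()[0])
a=t["color"][300:375,340:440,::-1]; b=s["color"][150:225,245:345,::-1]
cv2.imwrite("pics/d1.png",np.hstack([cv2.resize(a,(400,300),interpolation=cv2.INTER_CUBIC),cv2.resize(b,(400,300),interpolation=cv2.INTER_CUBIC)]))
for c in (t,s): print(cams.look_for("peg",c)[:2], proj(c,[[.3917,-.0603,.0747],[.3917,-.0603,.051]]))
```

```text
[ 0.39186227 -0.05973953  0.16355511]
[] [[380.15705349 347.68024084]
 [379.02705077 347.35470245]]
[{'uv': [291.6, 190.7], 'score': 0.71}] [[302.35941995 183.99777188]
 [302.78517195 192.05746796]]
```

View pics/d1.png

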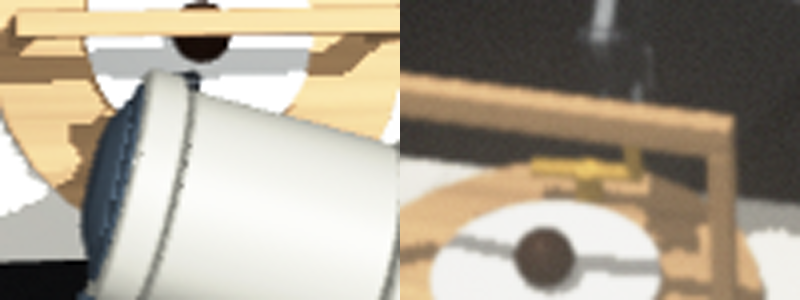

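Run:
```python
from h import *
np.set_printoptions(precision=1,suppress=True)
s=cams.snapshot("scene"); t=cams.snapshot("top")
for q in (0,.1,.2):
    d=np.array([-np.sin(q),np.cos(q)]); pv=np.array([-.088,0])
    P=[[*(pv+d*r),.0385+dz] for r,dz in((-.034,0),(.034,0),(0,0),(.028,.026))]
    W=cad(.482,-.0855,.032,P); print(q,"scene",proj(s,W).ravel(),"top",proj(t,W).ravel(),W[3])
```

```text
0 scene [277.9 189.8 305.1 193.6 291.4 191.7 302.2 184.4] top [405.8 346.5 376.3 346.7 391.1 346.6 380.2 347. ] [ 0.4 -0.1  0.1]
0.1 scene [277.5 190.6 305.4 192.7 291.4 191.7 302.4 183.7] top [405.7 345.  376.4 348.2 391.1 346.6 380.3 348.3] [ 0.4 -0.1  0.1]
0.2 scene [277.3 191.5 305.5 191.9 291.4 191.7 302.6 183. ] top [405.5 343.6 376.7 349.7 391.1 346.6 380.5 349.5] [ 0.4 -0.1  0.1]
```

Emit:
{"api": "apply_moves", "payload": {
  "plan": [
    {"offset": [0, 0, 8], "dr": [0, 0, 0], "claw": 185},
    {"offset": [0, 0, 10], "dr": [0, 0, 0], "claw": 185},
    {"offset": [0, 0, 9], "dr": [0, 0, 0], "claw": 185},
    {"offset": [0, 0, 5], "dr": [0, 0, 0], "claw": 185},
    {"offset": [0, 0, 0], "dr": [0, 0, 0], "claw": 205},
    {"offset": [0, 0, 0], "dr": [0, 0, 0], "claw": 205}
  ]
}}

```text
clock: 5.22
tcp_pos: [0.3921, -0.0601, 0.1323]
tcp_rot: [0.0, 0.663, 0.748, 0.0]
wrist_force: [1.0, -0.3, 0.7]
opening: 0.0165
grasp_force: 0.0
```

Run:
```python
from h import *
p,M=cur(); print(p,telemetry.get_state()["wrist_force"],telemetry.get_state()["opening"])
pv=np.array([.394,-.0883])
w=[(np.r_[pv+.028*np.array([-np.sin(a),np.cos(a)]),.131],a) for a in np.linspace(.13,1.68,20)]
rows(w)
```

```text
[ 0.39214849 -0.06005891  0.13225121] [ 1.03452504 -0.3062882   0.65236472] 0.016492035783979238
{"offset":[-0.3, -1.8, 1.3],"dr":[0.0, 0.0, -0.5]}
{"offset":[-0.1, -2.3, -0.1],"dr":[0.0, 0.0, -4.7]}
{"offset":[-0.0, -2.3, 0.0],"dr":[0.0, 0.0, -4.7]}
{"offset":[-0.1, -2.3, 0.0],"dr":[0.0, 0.0, -4.7]}
{"offset":[-0.1, -2.3, 0.0],"dr":[0.0, 0.0, -4.6]}
{"offset":[-0.1, -2.2, 0.0],"dr":[0.0, 0.0, -4.7]}
{"offset":[-0.1, -2.3, 0.0],"dr":[0.0, 0.0, -4.7]}
{"offset":[-0.1, -2.3, 0.0],"dr":[0.0, 0.0, -4.7]}
{"offset":[-0.1, -2.3, 0.0],"dr":[0.0, 0.0, -4.6]}
{"offset":[-0.1, -2.3, 0.0],"dr":[0.0, 0.0, -4.7]}
{"offset":[-0.1, -2.3, 0.0],"dr":[0.0, 0.0, -4.7]}
{"offset":[-0.1, -2.2, 0.0],"dr":[0.0, 0.0, -4.6]}
{"offset":[-0.1, -2.3, 0.0],"dr":[0.0, 0.0, -4.7]}
{"offset":[-0.1, -2.3, 0.0],"dr":[0.0, 0.0, -4.7]}
{"offset":[-0.1, -2.3, 0.0],"dr":[0.0, 0.0, -4.7]}
{"offset":[-0.1, -2.3, 0.0],"dr":[0.0, 0.0, -4.6]}
{"offset":[-0.1, -2.2, 0.0],"dr":[-0.0, 0.0, -4.7]}
{"offset":[-0.1, -2.3, 0.0],"dr":[-0.0, 0.0, -4.7]}
{"offset":[-0.0, -2.3, 0.0],"dr":[-0.0, 0.0, -4.7]}
{"offset":[-0.1, -2.3, 0.0],"dr":[-0.0, 0.0, -4.6]}
```

Emit:
{"api": "apply_moves", "payload": {
  "plan": [
    {"offset": [-0.3, -1.8, 1.3], "dr": [0, 0, -0.5], "claw": 205},
    {"offset": [-0.1, -2.3, 0], "dr": [0, 0, -4.7], "claw": 205},
    {"offset": [-0.1, -2.3, 0], "dr": [0, 0, -4.7], "claw": 205},
    {"offset": [-0.1, -2.3, 0], "dr": [0, 0, -4.7], "claw": 205},
    {"offset": [-0.1, -2.3, 0], "dr": [0, 0, -4.6], "claw": 205},
    {"offset": [-0.1, -2.3, 0], "dr": [0, 0, -4.7], "claw": 205},
    {"offset": [-0.1, -2.3, 0], "dr": [0, 0, -4.7], "claw": 205},
    {"offset": [-0.1, -2.3, 0], "dr": [0, 0, -4.7], "claw": 205},
    {"offset": [-0.1, -2.3, 0], "dr": [0, 0, -4.6], "claw": 205},
    {"offset": [-0.1, -2.3, 0], "dr": [0, 0, -4.7], "claw": 205}
  ]
}}

```text
clock: 6.48
tcp_pos: [0.3726, -0.0704, 0.131]
tcp_rot: [0.001, 0.345, 0.939, 0.0]
wrist_force: [0.6, -0.0, 0.9]
opening: 0.0169
grasp_force: 0.3
```

Run:
```python
from h import *
p,M=cur(); print(p,telemetry.get_state()["wrist_force"],telemetry.get_state()["opening"])
a=np.arctan2(M[1,1],M[0,1]); print(a, .394-.028*np.sin(a),-.0883+.028*np.cos(a))
s=cams.snapshot("scene"); b=s["color"][150:225,245:345,::-1]
cv2.imwrite("pics/d2.png",cv2.resize(b,(600,450),interpolation=cv2.INTER_CUBIC))
pv=np.array([.394,-.0883])
w=[(np.r_[pv+.028*np.array([-np.sin(b),np.cos(b)]),.131],b) for b in np.linspace(a+.08,1.70,12)]
rows(w)
```

```text
[ 0.37263428 -0.07035151  0.13103353] [ 0.58270641 -0.01557675  0.893861  ] 0.01685399055629537
0.8672381135779322 0.3726487375794223 -0.07018581790287991
{"offset":[-0.0, -1.9, 0.0],"dr":[0.0, 0.1, -4.4]}
{"offset":[-0.1, -1.9, 0.0],"dr":[0.0, -0.0, -3.9]}
{"offset":[-0.0, -2.0, 0.0],"dr":[0.0, -0.0, -3.9]}
{"offset":[-0.1, -1.9, 0.0],"dr":[0.0, -0.0, -4.0]}
{"offset":[-0.1, -1.9, 0.0],"dr":[0.0, -0.0, -3.9]}
{"offset":[-0.0, -1.9, 0.0],"dr":[0.0, -0.0, -3.9]}
{"offset":[-0.1, -1.9, -0.0],"dr":[0.0, -0.0, -3.9]}
{"offset":[-0.1, -1.9, -0.0],"dr":[0.0, -0.0, -4.0]}
{"offset":[-0.0, -2.0, -0.0],"dr":[0.0, -0.0, -3.9]}
{"offset":[-0.1, -1.9, -0.0],"dr":[0.0, -0.0, -3.9]}
{"offset":[-0.1, -1.9, -0.0],"dr":[0.0, -0.0, -3.9]}
{"offset":[-0.0, -1.9, -0.0],"dr":[0.0, -0.0, -3.9]}
```

View pics/d2.png

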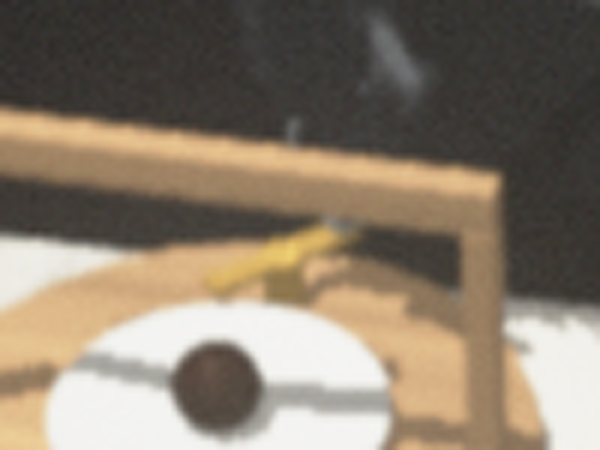

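The turnbutton is turning with the fingers: the bar runs from crop (210,285) to (355,235), and the caddy has not moved. I'll carry on to the stop.

Emit:
{"api": "apply_moves", "payload": {
  "plan": [
    {"offset": [0, -1.9, 0], "dr": [0, 0, -4.4], "claw": 205},
    {"offset": [-0.1, -1.9, 0], "dr": [0, 0, -3.9], "claw": 205},
    {"offset": [0, -2, 0], "dr": [0, 0, -3.9], "claw": 205},
    {"offset": [-0.1, -1.9, 0], "dr": [0, 0, -4], "claw": 205},
    {"offset": [-0.1, -1.9, 0], "dr": [0, 0, -3.9], "claw": 205},
    {"offset": [0, -1.9, 0], "dr": [0, 0, -3.9], "claw": 205},
    {"offset": [-0.1, -1.9, 0], "dr": [0, 0, -3.9], "claw": 205},
    {"offset": [-0.1, -1.9, 0], "dr": [0, 0, -4], "claw": 205},
    {"offset": [0, -2, 0], "dr": [0, 0, -3.9], "claw": 205},
    {"offset": [-0.1, -1.9, 0], "dr": [0, 0, -3.9], "claw": 205},
    {"offset": [-0.1, -1.9, 0], "dr": [0, 0, -3.9], "claw": 205},
    {"offset": [0, -1.9, 0], "dr": [0, 0, -3.9], "claw": 205},
    {"offset": [0, 0, 0], "dr": [0, 0, 0], "claw": 205}
  ]
}}

```text
clock: 8.15
tcp_pos: [0.3662, -0.0915, 0.1308]
tcp_rot: [0.0, -0.061, 0.998, 0.0]
wrist_force: [1.2, 1.9, 0.8]
opening: 0.0168
grasp_force: 0.8
```

Run:
```python
from h import *
print(cur()[0])
s=cams.snapshot("scene"); b=s["color"][150:225,245:345,::-1]
cv2.imwrite("pics/d3.png",cv2.resize(b,(600,450),interpolation=cv2.INTER_CUBIC))
```

```text
[ 0.36619205 -0.09147397  0.13084595]
```

View pics/d3.png

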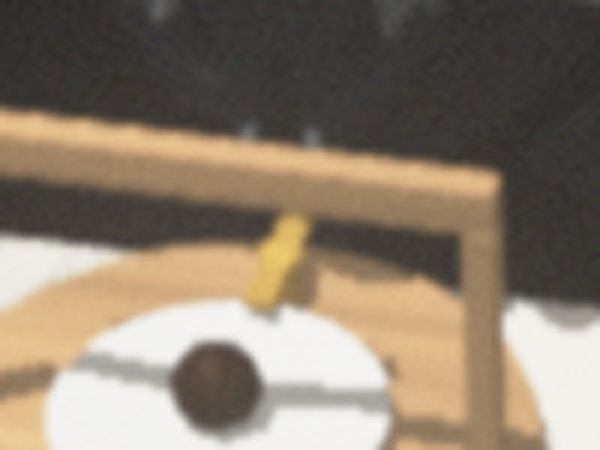

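Emit:
{"api": "apply_moves", "payload": {
  "plan": [
    {"offset": [0, 3, 0], "dr": [0, 0, 0], "claw": 205},
    {"offset": [0, 0, 0], "dr": [0, 0, 0], "claw": 180},
    {"offset": [0, 0, -5], "dr": [0, 0, 0], "claw": 180},
    {"offset": [0, 0, -15], "dr": [0, 0, 0], "claw": 180},
    {"offset": [0, 0, -25], "dr": [0, 0, 0], "claw": 180},
    {"offset": [0, 0, -40], "dr": [0, 0, 0], "claw": 100},
    {"offset": [0, 0, -40], "dr": [0, 0, 0], "claw": 0},
    {"offset": [0, 0, -20], "dr": [0, 0, 0], "claw": 0},
    {"offset": [0, 0, -5], "dr": [0, 0, 0], "claw": 0}
  ]
}}

```text
clock: 9.32
tcp_pos: [0.366, -0.0888, 0.2833]
tcp_rot: [0.002, -0.061, 0.998, -0.001]
wrist_force: [0.6, -0.1, -0.1]
opening: 0.0856
grasp_force: 0.0
```

Run:
```python
from h import *
np.set_printoptions(precision=1,suppress=True)
t=cams.snapshot("top"); s=cams.snapshot("scene")
a=t["color"][280:355,335:460,::-1]; b=s["color"][145:215,245:345,::-1]
cv2.imwrite("pics/d4.png",np.vstack([cv2.resize(a,(700,420),interpolation=cv2.INTER_CUBIC)[:300],cv2.resize(b,(700,490),interpolation=cv2.INTER_CUBIC)[:300]]))
C=(.482,-.0855,.032)
print("handle ends top",proj(t,cad(*C,[[0,.112,.153],[0,-.112,.153]])),)
for q in (1.3,1.45,1.57):
    d=np.array([-np.sin(q),np.cos(q)]); W=cad(*C,[[*(np.array([-.088,0])+d*r),.0405] for r in(-.034,0)])
    print(q,(proj(s,W)-[245,145])*7+[0,300])
```

```text
handle ends top [[343.9 305.9]
 [450.1 305.4]]
1.3 [[270.8 675.2]
 [324.5 622.1]]
1.45 [[284.1 679. ]
 [324.5 622.1]]
1.57 [[295.4 681. ]
 [324.5 622.1]]
```

View pics/d4.png

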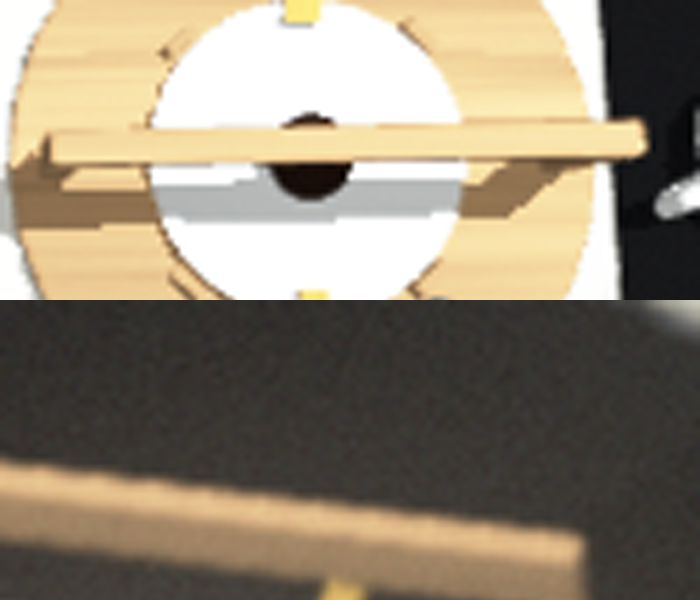

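Run:
```python
from h import *
p,M=cur(); y0=np.arctan2(M[1,1],M[0,1]); print(p,y0)
rows(lin(p,y0,[.482,-.0855,.275],.04,16))
```

```text
[ 0.36573669 -0.08874383  0.28122981] 1.6931002783752302
{"offset":[-1.3, -0.1, 0.1],"dr":[-0.0, 0.0, 1.1]}
{"offset":[-3.7, -0.3, 0.2],"dr":[-0.0, 0.0, 3.0]}
{"offset":[-5.7, -0.1, 0.3],"dr":[-0.0, 0.0, 4.6]}
{"offset":[-7.4, 0.4, 0.4],"dr":[-0.0, 0.1, 6.1]}
{"offset":[-8.7, 1.4, 0.5],"dr":[-0.0, -0.0, 7.2]}
{"offset":[-9.4, 2.8, 0.5],"dr":[-0.0, -0.0, 8.0]}
{"offset":[-9.6, 4.4, 0.5],"dr":[-0.0, -0.0, 8.5]}
{"offset":[-9.1, 5.9, 0.6],"dr":[-0.0, -0.0, 8.9]}
{"offset":[-8.0, 7.3, 0.6],"dr":[-0.0, -0.0, 8.8]}
{"offset":[-6.7, 8.1, 0.5],"dr":[-0.0, -0.0, 8.5]}
{"offset":[-5.0, 8.5, 0.5],"dr":[-0.0, -0.0, 8.0]}
{"offset":[-3.4, 8.1, 0.5],"dr":[-0.1, -0.0, 7.2]}
{"offset":[-2.0, 7.2, 0.4],"dr":[0.0, -0.0, 6.1]}
{"offset":[-0.9, 5.6, 0.3],"dr":[0.0, -0.0, 4.6]}
{"offset":[-0.3, 3.7, 0.2],"dr":[0.0, -0.0, 3.1]}
{"offset":[-0.1, 1.3, 0.1],"dr":[0.0, -0.0, 1.0]}
```

Emit:
{"api": "apply_moves", "payload": {
  "plan": [
    {"offset": [-1.3, -0.1, 0.1], "dr": [0, 0, 1.1], "claw": 0},
    {"offset": [-3.7, -0.3, 0.2], "dr": [0, 0, 3], "claw": 0},
    {"offset": [-5.7, -0.1, 0.3], "dr": [0, 0, 4.6], "claw": 0},
    {"offset": [-7.4, 0.4, 0.4], "dr": [0, 0.1, 6.1], "claw": 0},
    {"offset": [-8.7, 1.4, 0.5], "dr": [0, 0, 7.2], "claw": 0},
    {"offset": [-9.4, 2.8, 0.5], "dr": [0, 0, 8], "claw": 0},
    {"offset": [-9.6, 4.4, 0.5], "dr": [0, 0, 8.5], "claw": 0},
    {"offset": [-9.1, 5.9, 0.6], "dr": [0, 0, 8.9], "claw": 0},
    {"offset": [-8, 7.3, 0.6], "dr": [0, 0, 8.8], "claw": 0},
    {"offset": [-6.7, 8.1, 0.5], "dr": [0, 0, 8.5], "claw": 0},
    {"offset": [-5, 8.5, 0.5], "dr": [0, 0, 8], "claw": 0},
    {"offset": [-3.4, 8.1, 0.5], "dr": [-0.1, 0, 7.2], "claw": 0},
    {"offset": [-2, 7.2, 0.4], "dr": [0, 0, 6.1], "claw": 0},
    {"offset": [-0.9, 5.6, 0.3], "dr": [0, 0, 4.6], "claw": 0},
    {"offset": [-0.3, 3.7, 0.2], "dr": [0, 0, 3.1], "claw": 0},
    {"offset": [-0.1, 1.3, 0.1], "dr": [0, 0, 1], "claw": 0},
    {"offset": [0, 0, 0], "dr": [0, 0, 0], "claw": 0}
  ]
}}

```text
clock: 11.55
tcp_pos: [0.4818, -0.0854, 0.2736]
tcp_rot: [-0.001, 0.693, 0.721, -0.0]
wrist_force: [-0.2, 0.5, 0.1]
opening: 0.0856
grasp_force: 0.0
```

Run:
```python
from h import *
p,M=cur(); y0=np.arctan2(M[1,1],M[0,1]); print(p,y0)
rows(lin(p,y0,[.482,-.0855,.207],.04,6))
```

```text
[ 0.48176665 -0.08539651  0.27360959] 0.04086272525319622
{"offset":[-0.0, 0.0, 4.9],"dr":[-0.1, -0.1, 0.0]}
{"offset":[-0.0, 0.1, 12.4],"dr":[0.0, 0.0, 0.0]}
{"offset":[-0.0, 0.0, 16.0],"dr":[0.0, 0.0, 0.0]}
{"offset":[-0.1, 0.1, 16.0],"dr":[0.0, 0.0, 0.0]}
{"offset":[0.0, -0.0, 12.4],"dr":[0.0, 0.0, 0.0]}
{"offset":[0.0, 0.0, 4.9],"dr":[0.0, 0.0, 0.0]}
```

Emit:
{"api": "apply_moves", "payload": {
  "plan": [
    {"offset": [0, 0, 4.9], "dr": [-0.1, -0.1, 0], "claw": 0},
    {"offset": [0, 0, 12.4], "dr": [0, 0, 0], "claw": 0},
    {"offset": [0, 0, 16], "dr": [0, 0, 0], "claw": 0},
    {"offset": [0, 0, 16], "dr": [0, 0, 0], "claw": 0},
    {"offset": [0, 0, 12.4], "dr": [0, 0, 0], "claw": 80},
    {"offset": [0, 0, 4.9], "dr": [0, 0, 0], "claw": 140},
    {"offset": [0, 0, 0], "dr": [0, 0, 0], "claw": 180},
    {"offset": [0, 0, 0], "dr": [0, 0, 0], "claw": 195},
    {"offset": [0, 0, 0], "dr": [0, 0, 0], "claw": 200},
    {"offset": [0, 0, 0], "dr": [0, 0, 0], "claw": 204},
    {"offset": [0, 0, 0], "dr": [0, 0, 0], "claw": 208},
    {"offset": [0, 0, 0], "dr": [0, 0, 0], "claw": 212},
    {"offset": [0, 0, 0], "dr": [0, 0, 0], "claw": 216},
    {"offset": [0, 0, 0], "dr": [0, 0, 0], "claw": 230},
    {"offset": [0, 0, 0], "dr": [0, 0, 0], "claw": 255},
    {"offset": [0, 0, 0], "dr": [0, 0, 0], "claw": 255}
  ],
  "newtons": 30
}}

```text
clock: 13.55
tcp_pos: [0.4827, -0.0856, 0.2086]
tcp_rot: [0.002, 0.693, 0.721, 0.001]
wrist_force: [6.3, 0.1, 1.8]
opening: 0.0135
grasp_force: 29.9
```

Emit:
{"api": "apply_moves", "payload": {
  "plan": [
    {"offset": [0, 0, 0], "dr": [0, 0, 0], "claw": 255},
    {"offset": [0, 0, 0], "dr": [0, 0, 0], "claw": 255},
    {"offset": [0, 0, 0], "dr": [0, 0, 0], "claw": 255}
  ],
  "newtons": 80
}}

```text
clock: 13.92
tcp_pos: [0.4826, -0.0856, 0.2088]
tcp_rot: [0.002, 0.693, 0.721, 0.001]
wrist_force: [4.5, 0.5, 4.2]
opening: 0.0124
grasp_force: 79.7
```

Run:
```python
from h import *
p,M=cur(); s=telemetry.get_state(); print(p,M.round(4),s["opening"],s["grasp_force"],s["wrist_force"],s["moment"])
t=cams.snapshot("scene"); a=t["color"][140:290,170:370,::-1]
cv2.imwrite("pics/d5.png",cv2.resize(a,(600,450),interpolation=cv2.INTER_CUBIC))
```

```text
[ 0.48262687 -0.08561067  0.20878727] [[-0.0404  0.9992  0.0044]
 [ 0.9992  0.0404 -0.0014]
 [-0.0016  0.0043 -1.    ]] 0.012394989094239998 79.73094463348389 [4.51825506 0.46796004 4.23093437] [-6.22669733e-03 -7.04522696e-01 -7.26617840e-05]
```

View pics/d5.png

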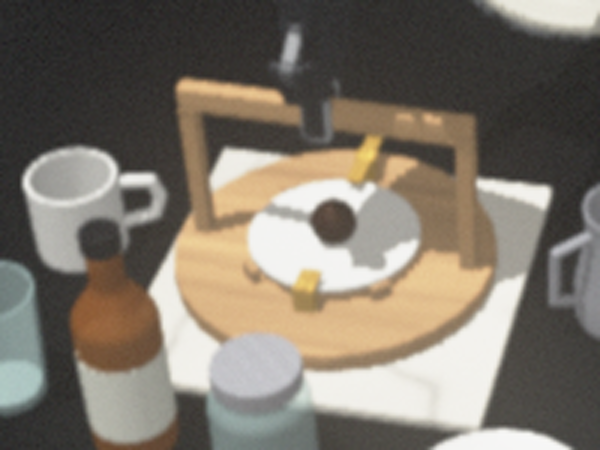

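The grip sits at the middle of the bar (crop (315,120)), the truffle is centred and the tongue lies over the rim. I'll ease off the side load, then lift.

Emit:
{"api": "apply_moves", "payload": {
  "plan": [
    {"offset": [0, 0.4, -0.3], "dr": [0, 0, 0], "claw": 255},
    {"offset": [0, 0.4, -0.5], "dr": [0, 0, 0], "claw": 255},
    {"offset": [0, 0, -1], "dr": [0, 0, 0], "claw": 255},
    {"offset": [0, 0, -2], "dr": [0, 0, 0], "claw": 255},
    {"offset": [0, 0, -3], "dr": [0, 0, 0], "claw": 255},
    {"offset": [0, 0, -4], "dr": [0, 0, 0], "claw": 255},
    {"offset": [0, 0, -5], "dr": [0, 0, 0], "claw": 255},
    {"offset": [0, 0, -6], "dr": [0, 0, 0], "claw": 255},
    {"offset": [0, 0, -6], "dr": [0, 0, 0], "claw": 255},
    {"offset": [0, 0, -5], "dr": [0, 0, 0], "claw": 255},
    {"offset": [0, 0, -4], "dr": [0, 0, 0], "claw": 255},
    {"offset": [0, 0, -3], "dr": [0, 0, 0], "claw": 255},
    {"offset": [0, 0, -2], "dr": [0, 0, 0], "claw": 255},
    {"offset": [0, 0, -1], "dr": [0, 0, 0], "claw": 255},
    {"offset": [0, 0, 0], "dr": [0, 0, 0], "claw": 255}
  ]
}}

```text
clock: 15.85
tcp_pos: [0.4827, -0.0854, 0.2505]
tcp_rot: [0.001, 0.693, 0.721, 0.0]
wrist_force: [-0.2, 0.2, -7.2]
opening: 0.0124
grasp_force: 77.9
```

Run:
```python
from h import *
p,M=cur(); s=telemetry.get_state(); print(p,M.round(4),s["opening"],s["grasp_force"],s["wrist_force"],s["moment"])
t=cams.snapshot("scene"); a=t["color"][140:290,170:370,::-1]
cv2.imwrite("pics/d6.png",cv2.resize(a,(600,450),interpolation=cv2.INTER_CUBIC))
```

```text
[ 0.48272262 -0.08543441  0.25046584] [[-4.040e-02  9.992e-01  1.600e-03]
 [ 9.992e-01  4.040e-02 -9.000e-04]
 [-9.000e-04  1.500e-03 -1.000e+00]] 0.012406728078928696 77.94013381004333 [-0.22486611  0.24003426 -7.24113149] [-0.00731145 -0.01574118  0.08481904]
```

View pics/d6.png

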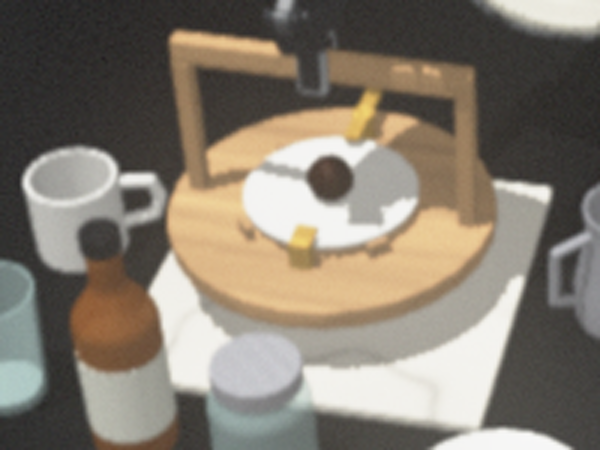

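The caddy is lifted about 42 mm and level, with the truffle in the middle at crop (330,178). I'll finish the lift, then turn it +90° in the world, which is −z for the tool.

Emit:
{"api": "apply_moves", "payload": {
  "plan": [
    {"offset": [0, 0, -1], "dr": [0, 0, 0], "claw": 255},
    {"offset": [0, 0, -2], "dr": [0, 0, 0], "claw": 255},
    {"offset": [0, 0, -3.5], "dr": [0, 0, 0], "claw": 255},
    {"offset": [0, 0, -5], "dr": [0, 0, 0], "claw": 255},
    {"offset": [0, 0, -6], "dr": [0, 0, 0], "claw": 255},
    {"offset": [0, 0, -7], "dr": [0, 0, 0], "claw": 255},
    {"offset": [0, 0, -7], "dr": [0, 0, 0], "claw": 255},
    {"offset": [0, 0, -7], "dr": [0, 0, 0], "claw": 255},
    {"offset": [0, 0, -6], "dr": [0, 0, 0], "claw": 255},
    {"offset": [0, 0, -5], "dr": [0, 0, 0], "claw": 255},
    {"offset": [0, 0, -4], "dr": [0, 0, 0], "claw": 255},
    {"offset": [0, 0, -2.5], "dr": [0, 0, 0], "claw": 255},
    {"offset": [0, 0, -1], "dr": [0, 0, 0], "claw": 255},
    {"offset": [0, 0, 0], "dr": [0, 0, 0], "claw": 255}
  ]
}}

```text
clock: 17.65
tcp_pos: [0.4826, -0.0854, 0.3074]
tcp_rot: [0.001, 0.693, 0.721, 0.0]
wrist_force: [-0.1, -0.1, -7.2]
opening: 0.0128
grasp_force: 78.0
```

Emit:
{"api": "apply_moves", "payload": {
  "plan": [
    {"offset": [0, 0, 0], "dr": [0, 0, -0.5], "claw": 255},
    {"offset": [0, 0, 0], "dr": [0, 0, -1], "claw": 255},
    {"offset": [0, 0, 0], "dr": [0, 0, -1.5], "claw": 255},
    {"offset": [0, 0, 0], "dr": [0, 0, -2], "claw": 255},
    {"offset": [0, 0, 0], "dr": [0, 0, -2.5], "claw": 255},
    {"offset": [0, 0, 0], "dr": [0, 0, -3], "claw": 255},
    {"offset": [0, 0, 0], "dr": [0, 0, -3], "claw": 255},
    {"offset": [0, 0, 0], "dr": [0, 0, -3], "claw": 255},
    {"offset": [0, 0, 0], "dr": [0, 0, -3], "claw": 255},
    {"offset": [0, 0, 0], "dr": [0, 0, -3], "claw": 255},
    {"offset": [0, 0, 0], "dr": [0, 0, -3], "claw": 255},
    {"offset": [0, 0, 0], "dr": [0, 0, -3], "claw": 255},
    {"offset": [0, 0, 0], "dr": [0, 0, -3], "claw": 255},
    {"offset": [0, 0, 0], "dr": [0, 0, -3], "claw": 255},
    {"offset": [0, 0, 0], "dr": [0, 0, -3], "claw": 255},
    {"offset": [0, 0, 0], "dr": [0, 0, -2.5], "claw": 255},
    {"offset": [0, 0, 0], "dr": [0, 0, -2], "claw": 255},
    {"offset": [0, 0, 0], "dr": [0, 0, -1.5], "claw": 255},
    {"offset": [0, 0, 0], "dr": [0, 0, -1], "claw": 255},
    {"offset": [0, 0, 0], "dr": [0, 0, -0.5], "claw": 255}
  ]
}}

```text
clock: 20.15
tcp_pos: [0.4827, -0.0854, 0.3075]
tcp_rot: [0.001, 0.364, 0.932, -0.0]
wrist_force: [-0.2, -0.8, -6.7]
opening: 0.0125
grasp_force: 78.0
```

Emit:
{"api": "apply_moves", "payload": {
  "plan": [
    {"offset": [0, 0, 0], "dr": [0, 0, -0.5], "claw": 255},
    {"offset": [0, 0, 0], "dr": [0, 0, -1], "claw": 255},
    {"offset": [0, 0, 0], "dr": [0, 0, -1.5], "claw": 255},
    {"offset": [0, 0, 0], "dr": [0, 0, -2], "claw": 255},
    {"offset": [0, 0, 0], "dr": [0, 0, -2.5], "claw": 255},
    {"offset": [0, 0, 0], "dr": [0, 0, -3], "claw": 255},
    {"offset": [0, 0, 0], "dr": [0, 0, -3], "claw": 255},
    {"offset": [0, 0, 0], "dr": [0, 0, -3], "claw": 255},
    {"offset": [0, 0, 0], "dr": [0, 0, -3], "claw": 255},
    {"offset": [0, 0, 0], "dr": [0, 0, -3], "claw": 255},
    {"offset": [0, 0, 0], "dr": [0, 0, -3], "claw": 255},
    {"offset": [0, 0, 0], "dr": [0, 0, -3], "claw": 255},
    {"offset": [0, 0, 0], "dr": [0, 0, -3], "claw": 255},
    {"offset": [0, 0, 0], "dr": [0, 0, -3], "claw": 255},
    {"offset": [0, 0, 0], "dr": [0, 0, -3], "claw": 255},
    {"offset": [0, 0, 0], "dr": [0, 0, -2.5], "claw": 255},
    {"offset": [0, 0, 0], "dr": [0, 0, -2], "claw": 255},
    {"offset": [0, 0, 0], "dr": [0, 0, -1.5], "claw": 255},
    {"offset": [0, 0, 0], "dr": [0, 0, -1], "claw": 255},
    {"offset": [0, 0, 0], "dr": [0, 0, -0.5], "claw": 255}
  ]
}}

```text
clock: 22.65
tcp_pos: [0.4826, -0.0854, 0.3075]
tcp_rot: [0.001, -0.02, 1.0, -0.0]
wrist_force: [0.6, -0.7, -7.8]
opening: 0.0126
grasp_force: 78.0
```

Emit:
{"api": "apply_moves", "payload": {
  "plan": [
    {"offset": [0, 0, 0], "dr": [0, 0, 0], "claw": 255},
    {"offset": [0, 0, 0], "dr": [0, 0, 0], "claw": 255},
    {"offset": [0, 0, 0], "dr": [0, 0, 0], "claw": 255},
    {"offset": [0, 0, 0], "dr": [0, 0, 0], "claw": 255},
    {"offset": [0, 0, 0], "dr": [0, 0, 0], "claw": 255},
    {"offset": [0, 0, 0], "dr": [0, 0, 0], "claw": 255},
    {"offset": [0, 0, 0], "dr": [0, 0, 0], "claw": 255},
    {"offset": [0, 0, 0], "dr": [0, 0, 0], "claw": 255}
  ]
}}

```text
clock: 23.65
tcp_pos: [0.4826, -0.0854, 0.3075]
tcp_rot: [0.001, -0.02, 1.0, -0.0]
wrist_force: [-0.1, 0.4, -6.7]
opening: 0.0127
grasp_force: 78.0
```

Run:
```python
from h import *
p,M=cur(); s=telemetry.get_state(); print(p,M.round(4),s["opening"],s["grasp_force"],s["wrist_force"])
t=cams.snapshot("scene"); a=t["color"][110:290,150:390,::-1]
cv2.imwrite("pics/d7.png",cv2.resize(a,(720,540),interpolation=cv2.INTER_CUBIC))
```

```text
[ 0.48264783 -0.0853945   0.30752969] [[-9.992e-01 -4.040e-02  1.700e-03]
 [-4.040e-02  9.992e-01 -9.000e-04]
 [-1.600e-03 -1.000e-03 -1.000e+00]] 0.012664611316424315 77.96481370925903 [-0.0652768   0.40045212 -6.66251451]
```

View pics/d7.png

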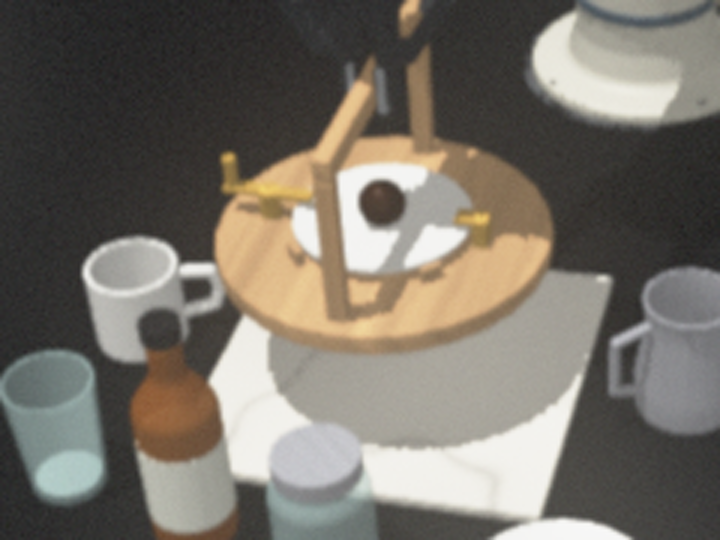

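The caddy hangs level with the turnbutton, at crop (260,190), facing the mug. The truffle is in the middle of the dish at (382,203), and nothing else has moved.

```bash
python3 -c "from rig import hand_in; print(hand_in())"
```

```text
the job is handed in; nothing more can be done
None
```

I locked the dish, lifted the caddy about 10 cm above the slab, gave it a quarter turn so the turnbutton faces the mug, and handed it in held level and still, with no verdict returned.

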